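Push the sample hood's sash up to its mark

TASK

Open the small bench hood: with the fingertips beneath the lip of its sloping clear sash, push the sash up until the pointer on the lip is level with the pointer clamped on the hood's right-hand guide rail, then leave the sash standing there and take the hand away. Only push: do not pinch the lip, do not shift the clamped pointer, and leave the things in and around the hood where they are.

Things in the scene. Friction and masses are not known exactly. Their poses are not given: they have to be found in the camera images.
- hood: White and aluminium bench hood, 170 (x) x 160 (y) x 275 mm high, fixed to the bench; origin under its centre, x to its back, y to its left seen from the robot. Its front leans back 25 degrees from vertical, from the top front edge of the base (x = -80, z = 20 mm), between two guide rails 14 mm wide. Below the sash it is open. A flat tray lies in front.
- lip (a point): Aluminium lip across the foot of the sash, 100 mm wide (y), 12 mm thick plus a 3 mm rubber strip on top, standing out 28 mm, front edge rounded. Origin: middle of its flat underside, 12 mm behind its front edge, 17 mm in front of the sash frame; z up along the slope (the way it slides), -x straight out of the sloping front, y left. At sash = 0 the origin is about 88 mm above the bench, with free space below.
- sash (a joint): How far the sash has been raised along the slope, m: 0 lowest, 0.10 end stop; starts at 0 to 0.02. It is balanced by a hidden counterweight: about 3 N along the slope moves it up (or down), and it stays where it is left.
- mark (a joint): Setting of the clamped pointer along the same slope, m, on the same scale: the two pointers are level when joint sash reads the same as joint mark. 0.045 to 0.092, different each time. Clamped: it takes over 20 N to shift it.
- lip_pointer (a point): Tip of the small black pointer at the right-hand (-y) end of the lip, pointing outward to the right rail; 58 mm right of the lip's middle, 6 mm above its underside along the slope. Axes as the lip's.
- mark_pointer (a point): Tip of the black pointer on the block (14 x 16 x 18 mm, with a small steel screw knob) clamped on the right-hand guide rail, pointing inward to the lip. Axes as the lip's.
- weight: Brass knobbed weight, 38 mm across, 28 mm high, loose on the hood's floor, left; origin at its underside.
- rod: Turned steel rod 18 mm across, 42 mm high, standing loose on the hood's floor, right; origin at its underside.
- oil_bottle: Oil bottle with orange nozzle, 42 mm across, 109 mm high, standing loose on the bench to the right of the hood's front; origin at its underside.
- gear_sample: Small steel gear, 45 mm across, 17 mm high, loose in the flat grey tray in front of the hood; origin at its underside.

How it is judged:
By the outcome, as a careful person would: the job done as asked, in the order asked, and still so for the second after the job is handed in, with the robot touching nothing.
It also fails if it takes over 45 s, if anything falls off the work surface, if the arm or the gripper's body presses on something with over 40 N, if the wrist force passes 120 N, or if a joint passes its speed limit or range.

ROBOT

A 6-joint arm with a two-finger parallel gripper is mounted at the origin on a cart in front of the work surface, level with it; the furniture and walls round the work are solid. World frame = base frame: x ahead of the robot, y to its left, z up, the work surface at z = 0. Lengths are in m, angles in rad, forces in N, time in s.
With the tool pointing down it reaches from about 0.225 to 0.875 m from the base axis. Payload 3.4 kg.
Tool frame: the origin (TCP) lies between the finger pads; the fingertips stand 11 mm ahead of it and the grasp point (between the pads) lies 8 mm behind it (tips_ahead is the distance from the TCP to the fingertips, in m); z points along the fingers, x is the direction in which the jaws open and shut, and the axes are right-handed (so a half turn about z gives the same grasp; the last joint's range is limited). The gripper opens to 85 mm and grips with 20 to 120 N. Pads are 22 mm wide; open, the fingers measure 114 mm over their backs; the gripper's body (76 mm by 85 mm) begins 54 mm behind the grasp point. The pads swing forward as they close: fully open they stand 13 mm farther back than shut.
Start: joints at [1.093, 0.276, 1.505, -0, 1.361, -0.121], TCP at [0.201, 0.539, 0.242] pointing down, gripper open.
Joint ranges: [-2.89, 2.89], [-0.75, 2.08], [0.22, 2.7], [-1.18, 4.32], [0.11, 2.71], [-2.7, 2.7]. Speed limits (rad/s): [2.57, 2.57, 3.14, 3.14, 3.14, 3.14].

INTERFACE

Orientations are given as a unit quaternion [w, x, y, z].
In Python, from rig import get_state, get_image, sign_off, masks_of, tips_ahead gives the robot as it stands.
- The arm moves only by the tool play_rows, never from a script. Its argument "series" is a list of rows, each an object of numbers: "fingers": the closure, from -1 (fully open) to 1 (shut); "dx", "dy", "dz": the shift along the world's x, y, z in mm; "turn": the turn about the world's z in rad. A call has 1 to 20 rows; each row shifts and turns the pose as measured when the row begins; what a row does not reach is not made up. A row lasts 1/12 s, in which the tool goes at most 41.7 mm and 7.16 degrees, less where a joint would pass 70% of its speed; a pose out of reach is approached as far as the arm can. A call with a gripper value outside its range is refused whole. The fingers move at their own pace and stop on an object; "squeeze" is the grip in N (left out, the last holds). Time passes only in rows, so rows that do not move let the fingers close. It gives the time, the measured TCP pose, the force and the opening at its end, in the units of the state.
- get_state(): the state, without advancing time (a new reading comes with each control period).
- get_image(name): name is "side" or "top"; returns a dict with "pixels" (480x640x3 uint8, red, green, blue), "vfov" (degrees; the focal length in pixels is half the picture's height over the tangent of half this angle, whatever the lens; pixels are square), "cx", "cy" (the principal point, pixels), "dist" ([k1, k2, p1, p2, k3] as OpenCV has them; the pictures are not rectified), "rvec" (rotation vector, rad) and "tvec" (3), from world to camera coordinates, as OpenCV has them. Camera axes: x right, y down, z forward; pixel columns grow to the right and rows downward; lengths in m; the calibration is good to about 2 mm. A picture is of the moment at which its call begins. There is no depth.
- sign_off(): hands the job in, once; it reports no verdict.
Trained networks look in a picture, given as the dict that the camera call returned (one of the last four; its "shot" number tells which), for a name from the list of things; names that differ only in an ending like _2 or _b are one class to them, and where a whole thing is asked for, a point or a joint stands for the part that bears it (a point fixed in the world has none). Each returns a list of dicts, best first, with "p" (0 to 1); they miss things now and then, are a little off and sometimes report something else, mostly with a low value. They report only what shows in the picture. A call takes as long as a camera call.
- masks_of(picture, label): "region" (480x640 bool, what is visible of it) and "xy" ([column, row] in pixels, amid what is visible of it).
The state is a dict: "clock": time; "qpos": joint angles; "qd": joint speeds; "effort": joint torques, N m; "position": TCP position; "ee_rot": TCP orientation; "contact_force": force on the tool from outside, world axes, zero at the start; "moment": the same for the moment, N m; "width": finger opening in m.
Only numpy, scipy, OpenCV 4.12 (cv2) and the standard library are available. Lean on these libraries where they do the work, as an engineer would, in place of code of your own. Each camera call takes 0.05 s, during which the arm holds its last target. There are 200 camera calls.

## Working session

There is one attempt and no reset: what is moved stays moved. The work goes in short steps, Python scripts to look and compute and a tool call to move; the robot and the scene stay as the last step left them, time stands still between calls to the robot, and variables do not carry over. Pictures are saved under pics/ and viewed, about 8 in all and at most 12, crops included, and the job is handed in when it is done.

Besides the shell and the picture viewer there is one more tool, called after "Call:" as a command line: name --argument value ..., lists and objects as JSON in quotes. play_rows: Moves the arm, as the interface text tells. Its arguments: {"type":"object","properties":{"series":{"type":"array"},"squeeze":{"type":"number"}},"required":["series"]}

```bash
mkdir -p pics; ls; cat > h.py <<'E'
import numpy as np, cv2
from rig import *
def shot(n,name=None):
    p=get_image(n)
    if name: cv2.imwrite(f'pics/{name}.png',p['pixels'][:,:,::-1])
    return p
def K(p):
    f=240/np.tan(np.radians(p['vfov'])/2)
    return np.array([[f,0,p['cx']],[0,f,p['cy']],[0,0,1.]]),np.array(p['dist'],float)
def proj(p,X):
    k,d=K(p); return cv2.projectPoints(np.float64(X).reshape(-1,1,3),np.float64(p['rvec']),np.float64(p['tvec']),k,d)[0].reshape(-1,2)
def ray(p,uv):
    k,d=K(p); R=cv2.Rodrigues(np.float64(p['rvec']))[0]
    n=cv2.undistortPoints(np.float64(uv).reshape(1,1,2),k,d).ravel()
    v=R.T@np.array([n[0],n[1],1]); return -R.T@np.float64(p['tvec']).ravel(),v/np.linalg.norm(v)
def onz(p,uv,z):
    o,v=ray(p,uv); return o+v*(z-o[2])/v[2]
def tri(ps,uvs):
    A=np.zeros((3,3));b=np.zeros(3)
    for p,u in zip(ps,uvs):
        o,v=ray(p,u);M=np.eye(3)-np.outer(v,v);A+=M;b+=M@o
    return np.linalg.solve(A,b)
E
python3 - <<'E'
from h import *
s=get_state();print({k:np.round(v,3) for k,v in s.items()}, tips_ahead)
P={n:shot(n,n+'0') for n in('side','top')}
for n,p in P.items():
    o,v=ray(p,(320,240));print(n,o.round(3),v.round(3),p['vfov'])
    for l in['hood','lip','lip_pointer','mark_pointer','sash','mark','weight','rod','oil_bottle','gear_sample']:
        print(n,l,[(round(m['p'],2),np.round(m['xy'],1),int(m['region'].sum())) for m in masks_of(p,l)[:2]])
E
```

```text
pics
{'clock': np.float64(0.0), 'qpos': array([ 1.093,  0.277,  1.506, -0.   ,  1.361, -0.121]), 'qd': array([-0.001,  0.001, -0.001, -0.001, -0.   , -0.002]), 'effort': array([ 1.0000e-03, -4.1677e+01, -2.4580e+01, -0.0000e+00,  1.1000e-02,
       -0.0000e+00]), 'position': array([0.201, 0.538, 0.241]), 'ee_rot': array([ 0.   ,  0.821,  0.57 , -0.001]), 'contact_force': array([ 0.381,  0.604, -0.202]), 'moment': array([-0.045, -0.026, -0.009]), 'width': np.float64(0.085)} 0.011
side [0.886 0.125 0.846] [-0.362 -0.31  -0.879] 50.40989711404936
side hood [(0.8, array([341.5, 296.3]), 13274)]
side lip [(0.97, array([367.9, 262. ]), 1593)]
side lip_pointer [(0.91, array([369.1, 263.1]), 1621)]
side mark_pointer [(0.46, array([334.5, 242.9]), 119)]
side sash [(0.96, array([368.3, 263.4]), 1563)]
side mark [(0.69, array([329.9, 238.4]), 88)]
side weight []
side rod []
side oil_bottle [(0.82, array([290.6, 220.9]), 691)]
side gear_sample [(0.93, array([389.8, 242.8]), 367), (0.53, array([370.5, 263.2]), 1478)]
top [ 0.085 -0.339  0.769] [ 0.572  0.262 -0.778] 52.67565049362692
top hood [(0.87, array([292.6, 192.6]), 16045)]
top lip [(0.59, array([281.4, 208.1]), 4194)]
top lip_pointer [(0.55, array([282.6, 211.2]), 4265)]
top mark_pointer [(0.33, array([291.7, 195.1]), 15837)]
top sash [(0.72, array([282.5, 207.7]), 4173)]
top mark [(0.65, array([322.3, 221. ]), 101)]
top weight []
top rod []
top oil_bottle [(0.67, array([373.4, 285.7]), 774)]
top gear_sample [(0.98, array([269.6, 309.6]), 441)]
```

```bash
python3 - <<'E'
import cv2
a=cv2.imread('pics/side0.png')[150:400,230:500];b=cv2.imread('pics/top0.png')[90:360,180:420]
cv2.imwrite('pics/a.png',cv2.resize(a,None,fx=2.96,fy=2.4)); 
cv2.imwrite('pics/a.png',cv2.resize(a[:200],(800,593),interpolation=cv2.INTER_CUBIC));cv2.imwrite('pics/b.png',cv2.resize(b,(533,600),interpolation=cv2.INTER_CUBIC))
E
```

```text
(no output)
```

View pics/a.png

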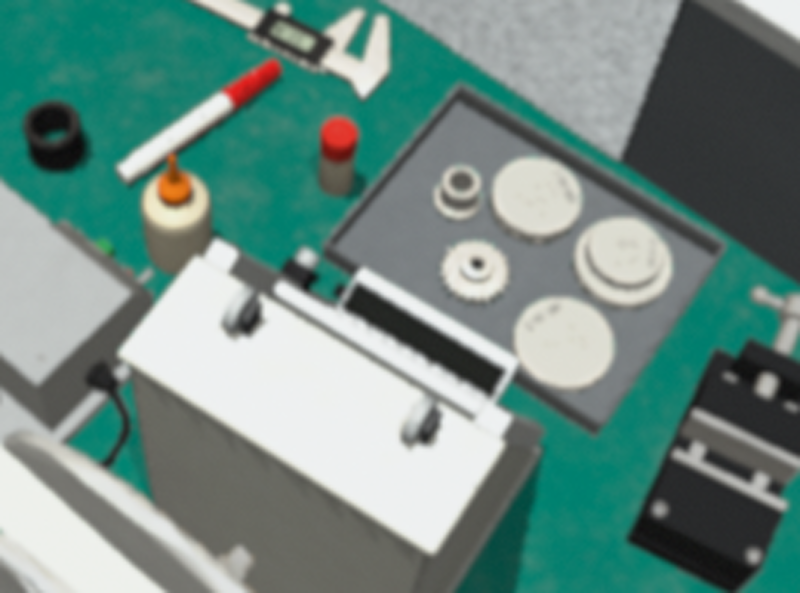

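View pics/b.png

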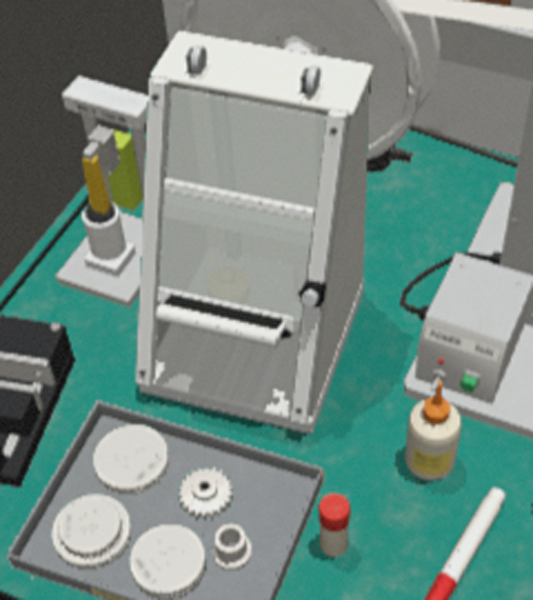

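View pics/top0.png

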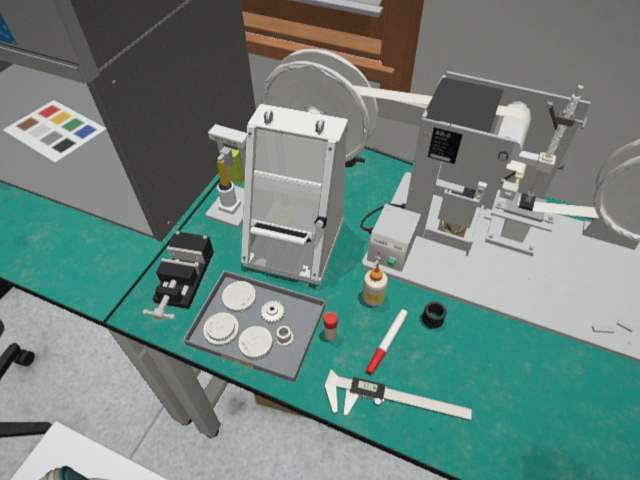

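The top view shows the hood's front. In crop b the lip runs from (158,310) to (290,330), and the clamp block with its knob is at about (312,292) on the right rail. The side view is from behind and shows only the roof and the back of the lip. Next I'll fit the hood's pose from its corners.

```bash
cat >> h.py <<'E'
t=np.radians(25); D=np.array([np.sin(t),0,np.cos(t)]); N=np.array([-np.cos(t),0,np.sin(t)])
def Rz(a): c,s=np.cos(a),np.sin(a); return np.array([[c,-s,0],[s,c,0],[0,0,1]])
E
python3 - <<'E'
from h import *
from scipy.optimize import least_squares
P={n:shot(n) for n in('side','top')}
b=lambda u,v:(180+u/2.221,90+v/2.222); a=lambda u,v:(230+u/2.963,150+v/2.965)
T={(85,80,275):b(178,33),(85,-80,275):b(372,67),(-85,80,0):b(138,391),(-85,-80,0):b(306,432)}
S={(85,-80,275):a(120,354),(85,80,275):a(434,553)}
def f(q):
    r=[]
    for p,M in((P['top'],T),(P['side'],S)):
        X=np.array(list(M))/1000@Rz(q[2]).T+[q[0],q[1],0]
        r.append(proj(p,X)-np.array(list(M.values())))
    return np.concatenate(r).ravel()
s=least_squares(f,[.6,.1,0],loss='soft_l1');q=s.x
print(q,f(q).reshape(-1,2).round(1)); np.save('hood.npy',q)
# lip at sash 0..: origin x: lip z 88mm
R=Rz(q[2]);o=np.array([q[0],q[1],0])
# sash-frame plane offset unknown; lip origin at 17mm in front of frame ~ foot plane through (-80,20)
base=np.array([-.080,0,.020])
for k in(0,.005,.010,.017):
  L0=base+N*k; L0=L0+D*(.088-L0[2])/D[2]
  print(k,'L0 hood',L0.round(4), 'lip ends px s=0:',proj(P['top'],[R@(L0+[0,y,0]+N*.012)+o for y in(.05,-.05)]).round(1).tolist(), 'pointer s=0,.02,.05,.09',proj(P['top'],[R@(L0+D*(s+.006)+[0,-.058,0])+o for s in(0,.02,.05,.09)]).round(1).tolist())
for n,z in(('oil_bottle',.05),('gear_sample',.01)):
  print(n,tri([P['side'],P['top']],[masks_of(P[c],n)[0]['xy'] for c in('side','top')]).round(3))
im=P['top']['pixels'][190:250,235:345,::-1];cv2.imwrite('pics/c.png',cv2.resize(im,None,fx=7,fy=7,interpolation=cv2.INTER_CUBIC))
E
```

```text
[ 0.62622094 -0.03218602  0.10367223] [[ -2.  -10.3]
 [ -0.4  -9.4]
 [ -1.3  -2.1]
 [  0.4  -0.3]
 [ -2.6  -5.9]
 [  0.3  -1.4]]
0 L0 hood [-0.0483  0.      0.088 ] lip ends px s=0: [[254.4, 227.1], [305.9, 239.6]] pointer s=0,.02,.05,.09 [[312.5, 235.0], [313.7, 225.1], [315.7, 209.8], [318.3, 188.6]]
0.005 L0 hood [-0.0538  0.      0.088 ] lip ends px s=0: [[253.3, 229.3], [304.9, 241.9]] pointer s=0,.02,.05,.09 [[311.5, 237.2], [312.8, 227.3], [314.7, 212.0], [317.3, 190.8]]
0.01 L0 hood [-0.0593  0.      0.088 ] lip ends px s=0: [[252.1, 231.5], [303.9, 244.2]] pointer s=0,.02,.05,.09 [[310.6, 239.5], [311.8, 229.6], [313.7, 214.2], [316.3, 193.0]]
0.017 L0 hood [-0.067  0.     0.088] lip ends px s=0: [[250.5, 234.6], [302.5, 247.5]] pointer s=0,.02,.05,.09 [[309.2, 242.7], [310.4, 232.7], [312.3, 217.4], [314.9, 196.1]]
oil_bottle [ 0.567 -0.222  0.032]
gear_sample [ 0.458 -0.067  0.008]
```

View pics/c.png

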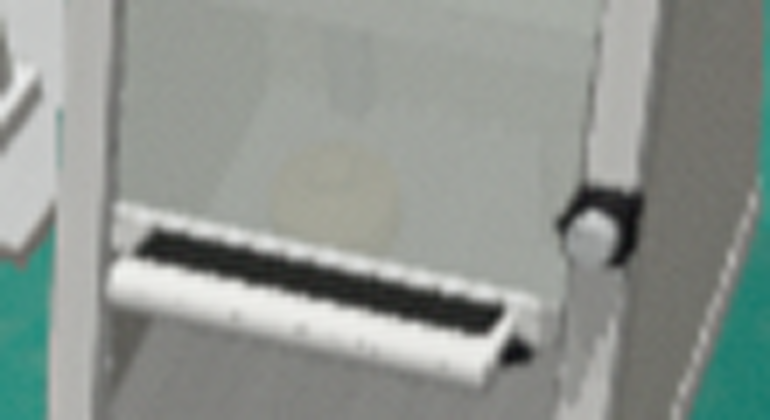

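Crop c shows the lip pointer tip at about (311.1, 240.3) and the mark pointer tip at about (315.3, 221.7) in the full picture. The roof corners fit poorly, perhaps because the 275 mm height includes the pulleys. I'll refit with the roof height left free.

```bash
python3 - <<'E'
from h import *
from scipy.optimize import least_squares
P={n:shot(n) for n in('side','top')}
b=lambda u,v:(180+u/2.221,90+v/2.222); a=lambda u,v:(230+u/2.963,150+v/2.965)
c=lambda u,v:(235+u/7,190+v/7)
def res(q):
    R=Rz(q[2]);o=np.array([q[0],q[1],0]);h=q[3];L=np.array([-.0804+0,0,.020])+N*q[4];L=L+D*((.088-L[2])/D[2])
    pt=lambda s,y,n,d:L+D*(s+d)+N*n+[0,y,0]
    T=[((.085,.08,h),b(178,33)),((.085,-.08,h),b(372,67)),((-.085,.08,0),b(138,391)),((-.085,-.08,0),b(306,432)),
       (pt(q[5],-.058,0,.006),c(533,352)),(pt(q[6],-.060,0,.006),c(560,222)),
       (pt(q[5],.05,.012,.006),c(108,283)),(pt(q[5],-.05,.012,.004),c(488,375))]
    S=[((.085,-.08,h),a(120,354)),((.085,.08,h),a(434,553))]
    r=[]
    for p,M in((P['top'],T),(P['side'],S)):
        X=np.array([m[0] for m in M])@R.T+o
        r.append(proj(p,X)-np.array([m[1] for m in M]))
    return np.concatenate(r),R@L+o
s=least_squares(lambda q:np.append(res(q)[0].ravel(),[(q[4]-.01)/.01]),[.6,0,.1,.25,.01,.01,.05],loss='soft_l1',x_scale=[.01,.01,.1,.01,.01,.01,.01]);q=s.x
print('hood x y yaw roof noff sash mark',q.round(4)); r,L=res(q);print(r.round(1).tolist());np.save('hood.npy',q);np.save('L0.npy',L)
R=Rz(q[2]);print('lip origin now',L+R@D*q[5],'front edge',L+R@(D*q[5]+N*.012+D*.006),'D',(R@D).round(3),'N',(R@N).round(3))
for n in('side','top'):
  print(n,[np.round(masks_of(P[n],'mark')[0]['xy'],1)])
E
```

```text
hood x y yaw roof noff sash mark [ 0.6239 -0.0344  0.12    0.2565  0.0158  0.0056  0.0434]
[[-1.3, 0.0], [-0.6, 0.2], [-0.5, -0.2], [1.9, 0.7], [-0.2, 0.3], [-0.7, -0.1], [1.4, -0.2], [-0.1, -0.1], [-1.1, -0.5], [-0.0, 0.6]]
lip origin now [ 0.56057663 -0.04201206  0.09306775] front edge [ 0.55229657 -0.04301006  0.10357702] D [0.42  0.051 0.906] N [-0.9   -0.108  0.423]
side [array([331.3, 240.2])]
top [array([321.2, 219.1])]
```

Call:
play_rows --series '[{"dx":12,"dy":-29,"turn":0.024,"fingers":1},{"dx":12,"dy":-29,"turn":0.024,"fingers":1},{"dx":12,"dy":-29,"turn":0.024,"fingers":1},{"dx":12,"dy":-29,"turn":0.024,"fingers":1},{"dx":12,"dy":-29,"turn":0.024,"fingers":1},{"dx":12,"dy":-29,"turn":0.024,"fingers":1},{"dx":12,"dy":-29,"turn":0.024,"fingers":1},{"dx":12,"dy":-29,"turn":0.024,"fingers":1},{"dx":12,"dy":-29,"turn":0.024,"fingers":1},{"dx":12,"dy":-29,"turn":0.024,"fingers":1},{"dx":12,"dy":-29,"turn":0.024,"fingers":1},{"dx":12,"dy":-29,"turn":0.024,"fingers":1},{"dx":12,"dy":-29,"turn":0.024,"fingers":1},{"dx":12,"dy":-29,"turn":0.024,"fingers":1},{"dx":12,"dy":-29,"turn":0.024,"fingers":1},{"dx":12,"dy":-29,"turn":0.024,"fingers":1},{"dx":12,"dy":-29,"turn":0.024,"fingers":1},{"dx":12,"dy":-29,"turn":0.024,"fingers":1},{"dx":12,"dy":-29,"turn":0.024,"fingers":1},{"dx":0,"dy":0,"turn":0,"fingers":1}]' --squeeze 20

```text
invalid input at $.series[0]: expected keys fingers, dx, dy, dz, turn
```

Call:
play_rows --series '[{"dx":12,"dy":-29,"dz":0,"turn":0.024,"fingers":1},{"dx":12,"dy":-29,"dz":0,"turn":0.024,"fingers":1},{"dx":12,"dy":-29,"dz":0,"turn":0.024,"fingers":1},{"dx":12,"dy":-29,"dz":0,"turn":0.024,"fingers":1},{"dx":12,"dy":-29,"dz":0,"turn":0.024,"fingers":1},{"dx":12,"dy":-29,"dz":0,"turn":0.024,"fingers":1},{"dx":12,"dy":-29,"dz":0,"turn":0.024,"fingers":1},{"dx":12,"dy":-29,"dz":0,"turn":0.024,"fingers":1},{"dx":12,"dy":-29,"dz":0,"turn":0.024,"fingers":1},{"dx":12,"dy":-29,"dz":0,"turn":0.024,"fingers":1},{"dx":12,"dy":-29,"dz":0,"turn":0.024,"fingers":1},{"dx":12,"dy":-29,"dz":0,"turn":0.024,"fingers":1},{"dx":12,"dy":-29,"dz":0,"turn":0.024,"fingers":1},{"dx":12,"dy":-29,"dz":0,"turn":0.024,"fingers":1},{"dx":12,"dy":-29,"dz":0,"turn":0.024,"fingers":1},{"dx":12,"dy":-29,"dz":0,"turn":0.024,"fingers":1},{"dx":12,"dy":-29,"dz":0,"turn":0.024,"fingers":1},{"dx":12,"dy":-29,"dz":0,"turn":0.024,"fingers":1},{"dx":12,"dy":-29,"dz":0,"turn":0.024,"fingers":1},{"dx":0,"dy":0,"dz":0,"turn":0,"fingers":1}]' --squeeze 20

```text
clock: 3.27
position: [0.435, -0.0369, 0.2451]
ee_rot: [0.003, 0.66, 0.752, 0.005]
contact_force: [-0.3, 0.3, 0.5]
width: 0.0005
```

Call:
play_rows --series '[{"dx":10,"dy":1,"dz":-24,"turn":0,"fingers":1},{"dx":12,"dy":1,"dz":-24,"turn":0,"fingers":1},{"dx":12,"dy":1,"dz":-24,"turn":0,"fingers":1},{"dx":12,"dy":1,"dz":-24,"turn":0,"fingers":1},{"dx":12,"dy":1,"dz":-24,"turn":0,"fingers":1},{"dx":12,"dy":1,"dz":-20,"turn":0,"fingers":1},{"dx":0,"dy":0,"dz":0,"turn":0,"fingers":1}]'

```text
clock: 3.85
position: [0.5093, -0.0321, 0.1029]
ee_rot: [0.007, 0.663, 0.749, 0.008]
contact_force: [-0.5, 0.2, 0.3]
width: 0.0002
```

```bash
python3 - <<'E'
from h import *
p=shot('top');q=shot('side');print(get_state()['position'].round(4))
def lipsep(p):pass
im=p['pixels'][130:280,210:410,::-1];cv2.imwrite('pics/d.png',cv2.resize(im,None,fx=4,fy=4,interpolation=cv2.INTER_CUBIC))
for n,c in((p,'top'),(q,'side')):print(c,[(l,[(round(m['p'],2),m['xy']) for m in masks_of(n,l)[:1]]) for l in('lip','mark')])
E
```

```text
[ 0.5089 -0.0324  0.1057]
top [('lip', [(0.59, [297.2, 205.1])]), ('mark', [(0.49, [323.0, 221.0])])]
side [('lip', [(0.63, [369.7, 262.2])]), ('mark', [(0.63, [329.1, 239.4])])]
```

View pics/d.png

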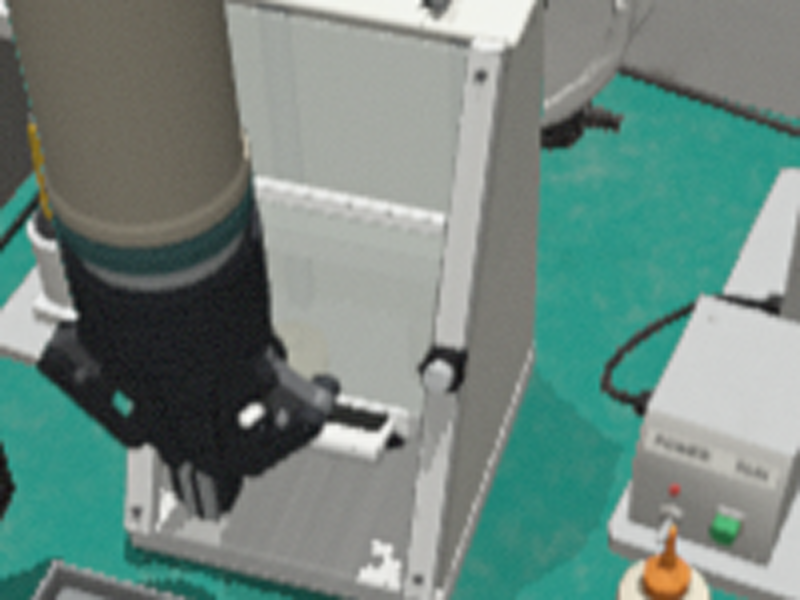

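The hand is just in front of the lip, left of its middle. Both pointers are clear in crop d, with the lip pointer at (400,438) and the mark at (425,362). The tool can only point down, so I'll push from the lower part of the rounded lip edge and follow the slope.

Call:
play_rows --series '[{"dx":7,"dy":1,"dz":-5,"turn":0,"fingers":1},{"dx":7,"dy":1,"dz":-2,"turn":0,"fingers":1},{"dx":5,"dy":0.6,"dz":-1,"turn":0,"fingers":1},{"dx":3,"dy":0.4,"dz":-1,"turn":0,"fingers":1}]'

```text
clock: 4.48
position: [0.5285, -0.0307, 0.1018]
ee_rot: [0.009, 0.663, 0.749, 0.007]
contact_force: [-13.7, -5.1, 11.2]
width: -0.0003
```

Call:
play_rows --series '[{"dx":1.5,"dy":0.2,"dz":3,"turn":0,"fingers":1},{"dx":2,"dy":0.3,"dz":3,"turn":0,"fingers":1}]'

```text
clock: 4.65
position: [0.5286, -0.0302, 0.1064]
ee_rot: [0.005, 0.662, 0.749, 0.004]
contact_force: [-3.1, -1.2, -1.8]
width: 0.0
```

```bash
python3 - <<'E'
from h import *
p=shot('top');s=get_state();print(s['position'].round(4),s['contact_force'].round(1))
im=p['pixels'][190:265,250:350,::-1];cv2.imwrite('pics/e.png',cv2.resize(im,None,fx=8,fy=8,interpolation=cv2.INTER_CUBIC))
E
```

```text
[ 0.5289 -0.0302  0.1069] [-4.9 -1.3  0.6]
```

View pics/e.png

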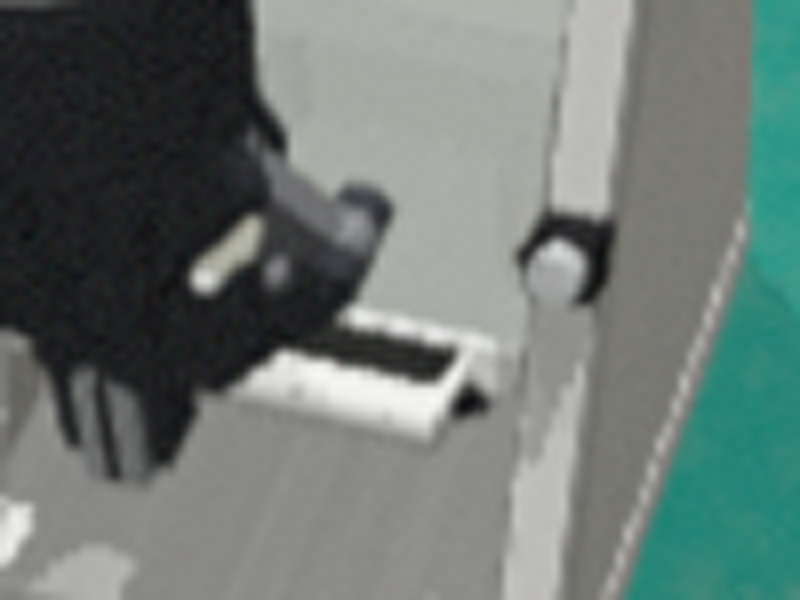

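Crop e shows the lip pointer still at (311, 240), with the fingertips touching the lip's front edge. I'll push inward and up along the slope.

Call:
play_rows --series '[{"dx":4,"dy":0.5,"dz":4,"turn":0,"fingers":1},{"dx":4,"dy":0.5,"dz":4,"turn":0,"fingers":1},{"dx":4,"dy":0.5,"dz":4,"turn":0,"fingers":1}]'

```text
clock: 4.95
position: [0.5333, -0.0295, 0.1168]
ee_rot: [-0.001, 0.662, 0.75, -0.003]
contact_force: [-6.5, -2.6, -0.6]
width: -0.0002
```

```bash
cat >>h.py <<'E'
def ptr(p,box=(300,345,200,250)):
    u0,u1,v0,v1=box;g=p['pixels'][v0:v1,u0:u1].max(2)
    n,l,st,c=cv2.connectedComponentsWithStats((g<70).astype(np.uint8))
    return [(np.round(c[i]+[u0,v0],1).tolist(),st[i].tolist()) for i in range(1,n) if st[i,4]>2]
E
python3 - <<'E'
from h import *
p=shot('top');s=get_state();print(s['position'].round(4),s['contact_force'].round(1),s['ee_rot'].round(3));print(ptr(p));cv2.imwrite('pics/f.png',cv2.resize(p['pixels'][190:265,250:350,::-1],None,fx=8,fy=8,interpolation=cv2.INTER_CUBIC))
E
```

```text
[ 0.5337 -0.0295  0.1174] [-7.4 -2.1  2.2] [-0.001  0.662  0.75  -0.003]
[([321.9, 220.5], [15, 17, 12, 11, 49]), ([302.6, 229.0], [0, 27, 7, 5, 21]), ([309.1, 234.1], [8, 33, 4, 3, 9])]
```

The sash moves with the hand, about 11.5 mm so far. I'll continue.

Call:
play_rows --series '[{"dx":4,"dy":0.5,"dz":4,"turn":0,"fingers":1},{"dx":4,"dy":0.5,"dz":4,"turn":0,"fingers":1},{"dx":4,"dy":0.5,"dz":4,"turn":0,"fingers":1},{"dx":4,"dy":0.5,"dz":4,"turn":0,"fingers":1},{"dx":4,"dy":0.5,"dz":4,"turn":0,"fingers":1}]'

```text
clock: 5.42
position: [0.5413, -0.0285, 0.1347]
ee_rot: [-0.012, 0.661, 0.75, -0.015]
contact_force: [-6.7, -2.5, -0.2]
width: 0.0
```

```bash
python3 - <<'E'
from h import *
p=shot('top');s=get_state();print(s['position'].round(4),s['contact_force'].round(1),s['ee_rot'].round(3));print(ptr(p));cv2.imwrite('pics/g.png',cv2.resize(p['pixels'][195:255,270:350,::-1],None,fx=10,fy=10,interpolation=cv2.INTER_CUBIC))
E
```

```text
[ 0.5417 -0.0284  0.1354] [-7.  -2.6  2.5] [-0.012  0.661  0.75  -0.015]
[([303.2, 218.9], [0, 17, 8, 5, 24]), ([322.0, 220.6], [15, 17, 12, 11, 48]), ([310.0, 224.3], [9, 23, 4, 4, 10])]
```

View pics/g.png

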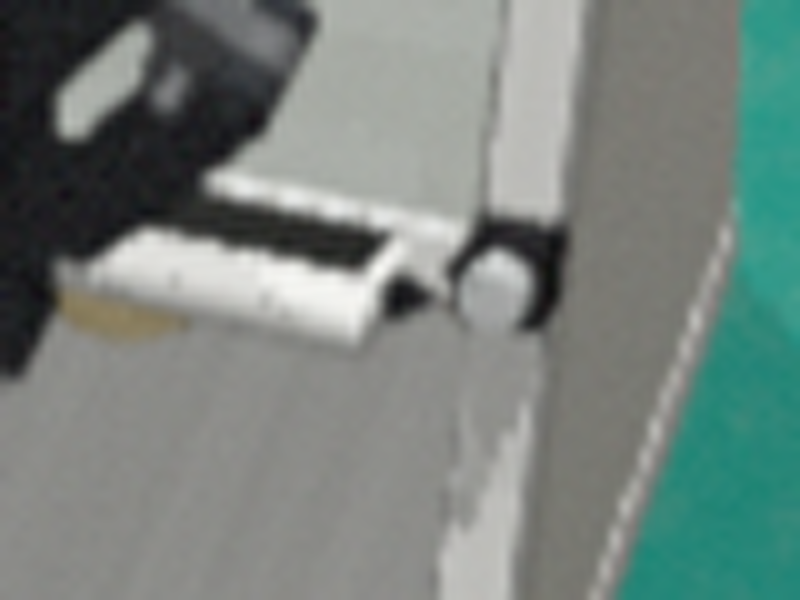

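Call:
play_rows --series '[{"dx":3,"dy":0.4,"dz":2.5,"turn":0,"fingers":1}]'

```text
clock: 5.55
position: [0.5425, -0.0283, 0.1374]
ee_rot: [-0.014, 0.661, 0.75, -0.017]
contact_force: [-6.6, -1.7, -1.4]
width: -0.0003
```

```bash
python3 - <<'E'
from h import *
ps=[shot('top') for _ in range(8)];p=ps[0];s=get_state();print(s['position'].round(4),s['contact_force'].round(1));
m=np.mean([x['pixels'] for x in ps],0).astype(np.uint8);np.save('avg.npy',m)
cv2.imwrite('pics/i.png',cv2.resize(m[208:238,298:338,::-1],None,fx=20,fy=20,interpolation=cv2.INTER_CUBIC))
print(ptr(p));print(m[214:232,304:328].min(2))
E
```

```text
[ 0.5428 -0.0283  0.1378] [-7.1 -2.2  2.6]
[([303.2, 217.5], [0, 16, 8, 4, 23]), ([321.9, 220.5], [15, 17, 12, 11, 49]), ([310.1, 222.9], [9, 22, 4, 3, 9])]
[[201 196 217 228 215 206 191 191 186 176 166 164 164 153 135 183 185 184
  184 184 186 183 131 110]
 [124 136 181 200 196 205 200 218 223 213 203 191 193 169 127 167 172 182
  184 183 186 179 132 108]
 [ 52  58  77  95 114 183 197 207 207 204 207 215 221 163  92 116 122 139
  148 151 169 153 116 107]
 [ 43  41  39  41 107 210 208 190 179 182 191 205 202 122  52  46  49  57
   70  79 116  95  81 104]
 [ 40  38  40  88 185 231 207 187 184 185 186 183 141  67  33  37  40  47
   45  42  48  39  53 105]
 [ 68  42  72 173 228 228 183 176 183 184 184 166  89  32  39  72  63  47
   37  37  36  25  48 104]
 [172 119 142 221 233 190 129 140 177 182 168 124  53  61 115 179 156 100
   51  33  31  24  59 106]
 [225 211 216 232 198 112  54  76 138 164 128  61  62 149 180 209 199 177
  120  49  21  25  77 109]
 [237 237 237 205 125  47  26  33  66 113  80  48 114 160 181 191 195 194
  164  78  24  27  83 110]
 [238 238 231 161  77  28  28  33 
[... 175 characters left out ...]
12 173 135 106 109 117 122 134 128 105  95 156 162 161 162 163 162
  121  53  21  51 102 115]
 [181 190 146 122 127 133 136 136 139 138 127 107 136 156 159 159 160 151
   90  34  41  90 107 116]
 [148 159 129 125 133 136 135 137 138 138 138 128 117 143 154 154 149 117
   60  44  71 109 110 114]
 [131 130 125 133 135 135 136 137 138 138 139 137 127 139 145 145 141 121
  114 113  98 108 109 115]
 [134 130 134 135 135 135 137 139 137 139 138 138 135 141 141 140 140 140
  141 139 108 108 111 115]
 [136 137 136 135 135 135 136 138 138 139 138 138 133 142 141 140 140 141
  141 139 115 107 111 115]
 [137 137 135 135 134 135 137 139 139 139 138 137 136 141 140 140 140 141
  141 137 122 109 111 116]]
```

View pics/i.png

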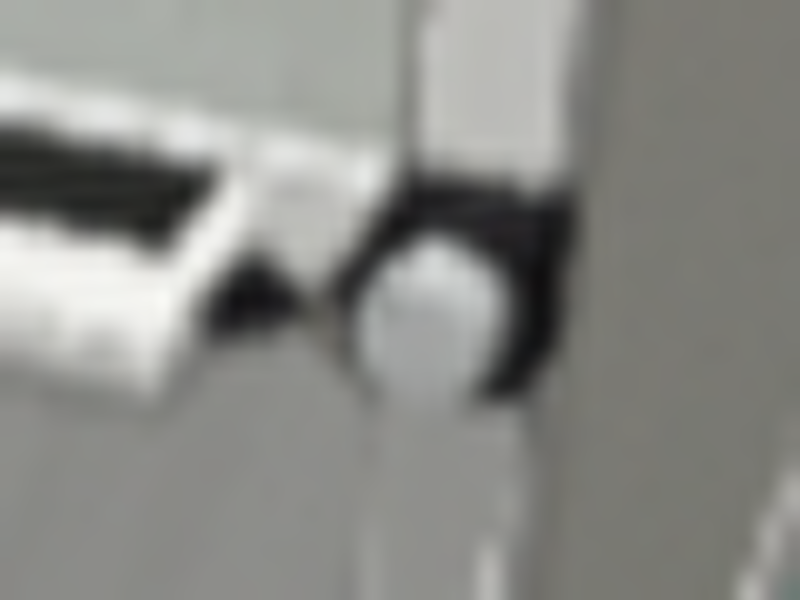

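Averaged zoom i shows the tips almost meeting: lip tip near (313, 223) and mark tip near (314.3, 223). The column centroids agree with a level line to about 0.2 px, or about 0.4 mm. I'll back the hand off and check again.

Call:
play_rows --series '[{"dx":-6,"dy":-0.7,"dz":0,"turn":0,"fingers":1},{"dx":-15,"dy":-2,"dz":0,"turn":0,"fingers":1},{"dx":-20,"dy":-2,"dz":0,"turn":0,"fingers":1},{"dx":-20,"dy":10,"dz":5,"turn":0,"fingers":1},{"dx":-20,"dy":15,"dz":15,"turn":0,"fingers":1},{"dx":-20,"dy":20,"dz":20,"turn":0,"fingers":1},{"dx":-20,"dy":30,"dz":20,"turn":0,"fingers":1},{"dx":-10,"dy":35,"dz":20,"turn":0,"fingers":1},{"dx":-10,"dy":35,"dz":10,"turn":0,"fingers":1},{"dx":0,"dy":0,"dz":0,"turn":0,"fingers":1}]'

```text
clock: 6.78
position: [0.4097, 0.1174, 0.2359]
ee_rot: [-0.003, 0.664, 0.748, -0.002]
contact_force: [-0.4, -0.5, -0.5]
width: 0.0001
```

```bash
python3 - <<'E'
from h import *
ps=[shot('top') for _ in range(8)];p=ps[0];s=get_state();print(s['position'].round(4),s['contact_force'].round(1));
m=np.mean([x['pixels'] for x in ps],0).astype(np.uint8)
g=m.min(2).astype(int);o=np.load('avg.npy').min(2).astype(int)
print(g[217:229,308:318]);print((g-o)[217:229,308:318])
big=cv2.resize(m[208:238,298:338,::-1],None,fx=10,fy=10,interpolation=cv2.INTER_CUBIC)
full=cv2.resize(p['pixels'][100:380,170:450,::-1],(400,400));full=full[:]
c=np.zeros((400,800,3),np.uint8);c[:300,:400]=big;c[:,400:]=full;cv2.imwrite('pics/j.png',c)
q=shot('side')
for l in('oil_bottle','gear_sample'):print(l,tri([q,p],[masks_of(x,l)[0]['xy'] for x in(q,p)]).round(3))
E
```

```text
[0.4101 0.1108 0.2321] [-0.8 -0.1  0.3]
[[105 206 203 186 175 176 184 199 198 118]
 [182 227 201 183 179 181 182 178 137  65]
 [224 223 177 171 178 180 180 162  87  29]
 [228 185 123 135 173 178 164 119  50  58]
 [193 107  50  72 133 157 124  59  61 146]
 [120  44  24  31  60 105  76  46 112 156]
 [ 75  26  28  31  48  76  79  71 144 147]
 [ 75  53  67  75 104  98  93  92 154 155]
 [104 108 115 117 132 124 102  92 153 158]
 [125 131 131 133 136 134 123 104 132 152]
 [130 131 132 133 135 135 134 126 113 139]
 [131 131 133 133 133 134 135 132 123 134]]
[[-2 -4 -5 -4 -4 -6 -7 -6 -4 -4]
 [-3 -4 -6 -4 -5 -4 -4 -5 -4 -2]
 [-4 -5 -6 -5 -5 -4 -4 -4 -2 -3]
 [-5 -5 -6 -5 -4 -4 -4 -5 -3 -3]
 [-5 -5 -4 -4 -5 -7 -4 -2 -1 -3]
 [-5 -3 -2 -2 -6 -8 -4 -2 -2 -4]
 [-2 -2  0 -2  0 -1 -3 -3 -5 -4]
 [-2  0  0 -1  0 -2 -4 -4 -4 -5]
 [-2 -1 -2 -5 -2 -4 -3 -3 -3 -4]
 [-2 -2 -5 -3 -3 -4 -4 -3 -4 -4]
 [-3 -5 -3 -4 -3 -3 -4 -2 -4 -4]
 [-4 -4 -3 -4 -5 -4 -4 -5 -4 -5]]Traceback (most recent call last):
  File "<stdin>", line 10, in <module>
ValueError: only the last four pictures can be asked about
```

View pics/j.png

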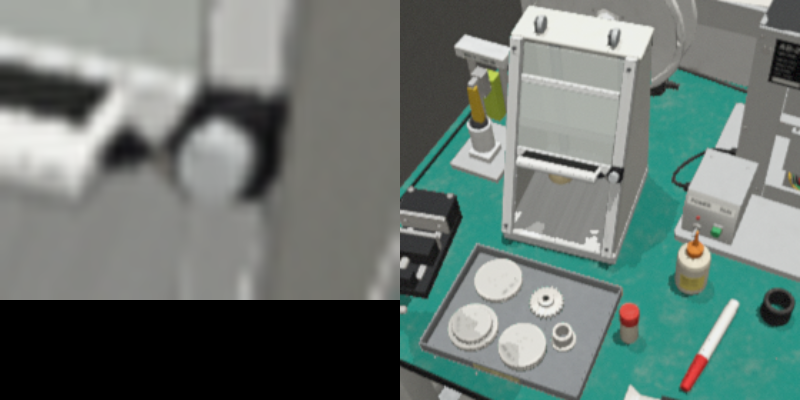

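```bash
python3 -c "
from h import *
p=shot('top');q=shot('side')
for l in('oil_bottle','gear_sample'):print(l,tri([q,p],[masks_of(x,l)[0]['xy'] for x in(q,p)]).round(3))
print(get_state()['contact_force'],sign_off())"
```

```text
oil_bottle [ 0.564 -0.222  0.036]
gear_sample [ 0.456 -0.068  0.008]
the job is handed in; nothing more can be done
[-0.03355093  0.31965325  0.43700525] None
```

I pushed the sash up about 35 mm along the slope, until the two pointers looked level. I then backed the hand straight off and moved it clear before handing the job in, at roughly 8 s on the robot's clock.

**How it was pushed:** The interface only lets the tool point straight down, so I could not get the fingertips flat against the lip's underside. I pushed with the shut fingertips on the lip's rounded front edge, with the tips hanging below it, following the slope. The lip was never pinched. On first touch the hand briefly pressed slightly downward, but the picture after that showed the sash had not moved.

**Last checks:**
- **Level:** In averaged pictures the pointers are level to about 0–0.4 pixel, with the lip perhaps 0–0.8 mm high. This rests on the top camera alone, because the hood hides the pointers from the side camera.
- **Stayed put:** The pictures before and after taking the hand away match, so the sash did not move on release. The clamped pointer did not visibly shift.
- **Other things:** The oil bottle and gear measure within 3 mm of where they were, which is measurement noise. The networks found neither the weight nor the rod, so I did not measure them, but the hand never entered the hood.
- **Forces:** The highest wrist-force reading was about 18 N, on first touch, and about 7 N while pushing. It read near zero at hand-in.

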